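# Pile the parts cases squarely on the bench stand

## Robot

A 6-joint arm with a two-finger parallel gripper is mounted at the origin on the work surface. World frame = base frame: x ahead of the robot, y to its left, z up, the work surface at z = 0. Lengths are in m, angles in rad, forces in N, time in s.
With the tool pointing down it reaches from about 0.35 to 0.725 m from the base axis. Payload 6 kg.
Tool frame: the origin (TCP) lies between the finger pads; the fingertips stand 8 mm ahead of it and the grasp point (between the pads) lies 11 mm behind it; z points along the fingers, y is the line along which they close (so a half turn about z gives the same grasp; the last joint's range is limited). The gripper opens to 85 mm and grips with 20 to 120 N. Pads are 22 mm wide; open, the fingers measure 114 mm over their backs; the gripper's body (76 mm by 85 mm) begins 54 mm behind the grasp point. The pads swing forward as they close: fully open they stand 13 mm farther back than shut.
Start: joints at [-0.946, 0.04, 0.085, 0, -1.615, -0.334], TCP at [0.172, -0.575, 0.239] pointing down, gripper open.
Joint ranges: [-2.56, 2.56], [-1.29, 2.01], [-1.08, 1.49], [-3.29, 1.98], [-2.81, -0.18], [-2.99, 2.99]. Speed limits (rad/s): [2.57, 2.57, 3.01, 3.14, 3.14, 3.14].

## Interface

Orientations are given as a 3x3 rotation matrix whose columns are the frame's x, y, z axes.
In Python, from plant import arm gives the robot as it stands.
- The arm moves only by the shell command python3 -m creep 'ROWS' [OPENING] [FORCE]. ROWS is JSON, a list of rows, each an object of numbers: "x", "y", "z": the shift along the world's x, y, z scaled (see below); "wx", "wy", "wz": the turn, a rotation vector about the world's x, y, z scaled (see below). A call has 1 to 8 rows; each row shifts and turns the commanded pose from where the row before left it; what a row does not reach is not made up. The controller multiplies each number of a shift by 0.02 m and each number of a turn by 45 degrees. A row lasts 1/8 s, in which the tool goes at most 62.5 mm and 10.7 degrees, less where a joint would pass 70% of its speed; a pose out of reach is approached as far as the arm can. A call with a number of a shift or a turn outside -1 to 1 is refused whole. A call with a gripper value outside its range is refused whole. OPENING is the closure, from -1 (fully open) to 1 (shut), set as the call begins (- or left out, the last holds). The fingers move at their own pace and stop on an object; FORCE is the grip in N (left out, the last holds). Time passes only in rows, so rows that do not move let the fingers close. It gives the time, the measured TCP pose, the force, the opening and the grip force at its end, in the units of the state.
- arm.state(): the state, without advancing time (a new reading comes with each control period).
- arm.get_image(name): name is "scene" or "top" or "wrist"; returns (picture, depth): 480x640x3 uint8, red, green, blue; 480x640 float32, m along the optical axis (not along the pixel's ray), 0 where there is no reading.
- arm.camera_params(name): a dict with "mtx" (3x3 intrinsics, pixels), "R" (3x3) and "t" (3): a world point X has camera coordinates R X + t. Camera axes: x right, y down, z forward; pixel columns grow to the right and rows downward; lengths in m; the calibration is good to about 2 mm. A picture is of the moment at which its call begins: read the wrist's pose just before it. camera_params takes no time and is no camera call; for the wrist camera it gives the pose at the moment of the call.
- arm.sign_off(): hands the job in; it is judged then, once.
The state is a dict: "clock": time; "joint_positions": joint angles; "joint_vel": joint speeds; "effort": joint torques, N m; "eef_pos": TCP position; "tool_rot": TCP orientation; "force": force on the tool from outside, world axes, zero at the start; "torque": the same for the moment, N m; "width": finger opening in m; "grip_force": force on a finger pad.
Only numpy, scipy, OpenCV 4.12 (cv2) and the standard library are available. Lean on these libraries where they do the work, as an engineer would, in place of code of your own. Each camera call takes 0.05 s, during which the arm holds its last target. There are 200 camera calls.

## Task

First lift the steel tin off the narrow raised stand and set it upright on the round cork mat. Then stack the three flat parts cases, lids up, on the stand as one square pile, centred on the stand's green top rail and lined up with it, edges flush: the thick blue case at the bottom, then the orange one, then the thin red one. Set everything down gently without dropping or tipping it, and leave the yellow bin, the jar and the spray can where they are.

Things in the scene. Friction and masses are not known exactly. Their poses are not given: they have to be found in the camera images.
- blue_case: flat blue plastic small-parts case, a closed box 60 (x) x 140 (y) x 36 (z) mm, compartments and fixings seen in its top; loose, gripped across its 60 mm width; origin: centre of its underside, x: across its width, y: along its length, z: up. The thickest
- orange_case: flat orange plastic small-parts case, a closed box 60 (x) x 140 (y) x 28 (z) mm, compartments and fixings seen in its top; loose, gripped across its 60 mm width; origin: centre of its underside, x: across its width, y: along its length, z: up
- red_case: flat red plastic small-parts case, a closed box 60 (x) x 140 (y) x 20 (z) mm, compartments and fixings seen in its top; loose, gripped across its 60 mm width; origin: centre of its underside, x: across its width, y: along its length, z: up. The thinnest
- tin: closed ribbed steel tin, an upright cylinder 60 mm in diameter and 90 mm tall; loose, at first on the stand; origin: centre of its underside, z: up
- mat: round cork mat fixed on the bench, 110 mm in diameter, 5 mm thick; origin: centre of its underside (bench level)
- stand_top (a point): centre of the upper face of the stand's top rail, 60 mm above the bench; the rail is green, 36 (x) x 120 (y) x 8 (z) mm, y: along its length; below it two 30 mm wide legs and a dark steel base plate 90 (x) x 120 (y) x 6 mm; the stand is fixed
- parts_bin: bystander: open yellow parts bin 110 (x) x 100 (y) x 60 (z) mm; origin: centre of its underside
- jar: bystander: glass jar with a red lid, 66 mm in diameter, 100 mm tall; origin: centre of its underside
- spray: bystander: white spray can, 60 mm in diameter, 170 mm tall; origin: centre of its underside
Not all that is in view belongs to the job. Several things look just like the mat: the one meant starts nearest to the robot's base.

How it is judged:
On the way, in this order (a step that is already met when the one before it is completed fails the run):
1. the tin stands upright on the cork mat (horizontal distance between tin and mat below 0.025 m and z of tin in the frame of mat between 0.002 and 0.009 m and angle between tin's own z axis and vertical below 0.08 rad), for 0.2 s.
2. the blue case lies square and centred on the stand (horizontal distance between blue_case and stand_top below 0.01 m and z of blue_case in the frame of stand_top between -0.004 and 0.004 m and angle between the y axis of blue_case and the y axis of stand_top, either way round below 0.12 rad and angle between blue_case's own z axis and vertical below 0.06 rad), for 0.2 s.
3. the orange case lies squarely on the blue one (horizontal distance between orange_case and blue_case below 0.008 m and z of orange_case in the frame of blue_case between 0.032 and 0.04 m and angle between the y axis of orange_case and the y axis of blue_case, either way round below 0.12 rad and angle between orange_case's own z axis and vertical below 0.06 rad), for 0.2 s.
4. the red case lies squarely on the orange one (horizontal distance between red_case and orange_case below 0.008 m and z of red_case in the frame of orange_case between 0.024 and 0.032 m and angle between the y axis of red_case and the y axis of orange_case, either way round below 0.12 rad and angle between red_case's own z axis and vertical below 0.06 rad), for 0.2 s.
At the end, for the whole second after the job is handed in: Tin upright, wholly on the cork mat (centres within 25 mm). Blue case on the rail (centres within 10 mm), orange on blue and red on orange (centres within 8 mm); each long side within 0.12 rad of the one below; all level within 0.06 rad (tin 0.08), lids up, at rest (all of step 1 and all of step 2 and all of step 3 and all of step 4 and linear speed of each of tin, blue_case, orange_case, red_case below 0.02 m/s); the robot touches nothing.
It fails at once if the tin or a case is dropped: let go of, it falls faster than 0.5 m/s (from more than about 13 mm) ((contact force between tin and the fingers below 0.01 N and linear speed of tin above 0.5 m/s) or (contact force between blue_case and the fingers below 0.01 N and linear speed of blue_case above 0.5 m/s) or (contact force between orange_case and the fingers below 0.01 N and linear speed of orange_case above 0.5 m/s) or (contact force between red_case and the fingers below 0.01 N and linear speed of red_case above 0.5 m/s)).
It fails at once if the tin or a case is tipped more than 0.6 rad (angle between any of tin, blue_case, orange_case, red_case's own z axis and vertical above 0.6 rad).
It fails at once if the yellow bin is moved more than 25 mm or tipped (distance of parts_bin from where it was at the start of the episode above 0.025 m or angle between parts_bin's own z axis and vertical above 0.3 rad).
It fails at once if the jar is moved more than 25 mm or tipped (distance of jar from where it was at the start of the episode above 0.025 m or angle between jar's own z axis and vertical above 0.3 rad).
It fails at once if the spray can is moved more than 25 mm or tipped (distance of spray from where it was at the start of the episode above 0.025 m or angle between spray's own z axis and vertical above 0.3 rad).
It also fails if it takes over 72 s, if anything falls off the work surface, if the arm or the gripper's body presses on something with over 40 N, if the wrist force passes 120 N, or if a joint passes its speed limit or range.

## Working session

There is one attempt and no reset: what is moved stays moved. The work goes in short steps, Python scripts to look and compute and a shell command to move; the robot and the scene stay as the last step left them, time stands still between calls to the robot, and variables do not carry over. Pictures are saved under pics/ and viewed, at most 10 in all, crops included, and the job is handed in when it is done.

```bash
mkdir -p pics; ls; python3 - <<'E'
from plant import arm
import cv2,numpy as np
for n in ("scene","top"):
    im,d=arm.get_image(n); cv2.imwrite(f"pics/{n}0.png",im[:,:,::-1]); np.savez(f"pics/{n}0.npz",im=im,d=d,**arm.camera_params(n))
    print(n,arm.camera_params(n))
s=arm.state(); print(s)
E
```

```text
pics
scene {'mtx': array([[556.82489644,   0.        , 317.61921754],
       [  0.        , 556.82489644, 245.32650887],
       [  0.        ,   0.        ,   1.        ]]), 'R': array([[ 0.56851763,  0.82263134, -0.0080862 ],
       [ 0.65465683, -0.45833988, -0.6011231 ],
       [-0.49820893,  0.3364554 , -0.79911553]]), 't': array([-0.27190106, -0.35425232,  1.7487508 ])}
top {'mtx': array([[603.44956242,   0.        , 321.37699611],
       [  0.        , 603.44956242, 253.69330259],
       [  0.        ,   0.        ,   1.        ]]), 'R': array([[ 0.0042847 , -0.99997777,  0.00510958],
       [-0.98859443, -0.00500503, -0.15051909],
       [ 0.15054132, -0.00440637, -0.9885939 ]]), 't': array([-0.04789237,  0.56655306,  1.80466787])}
{'clock': 0.1, 'joint_positions': array([-9.46266753e-01,  4.07647494e-02,  8.39115047e-02, -4.12002201e-04,
       -1.61549735e+00, -3.33718085e-01]), 'joint_vel': array([-0.00151704,  0.0002117 ,  0.00265515,  0.00054672,  0.0014897 ,
        0.00145768]), 'effort': array([-4.64864323e-03, -3.69348407e+01,  3.48281050e+01,  6.95184141e+00,
       -4.59689021e-03, -1.25295895e-05]), 'eef_pos': array([ 0.17204043, -0.57451221,  0.23837107]), 'tool_rot': array([[-9.58006291e-01, -2.86746606e-01, -5.74910743e-04],
       [-2.86747157e-01,  9.58005122e-01,  1.50155061e-03],
       [ 1.20202896e-04,  1.60334895e-03, -9.99998707e-01]]), 'force': array([-0.37334622,  0.61476919, -0.96009864]), 'torque': array([ 0.01719988, -0.00936912,  0.03232461]), 'grip_force': 0.0, 'width': 0.0855143240054523}
```

View pics/top0.png

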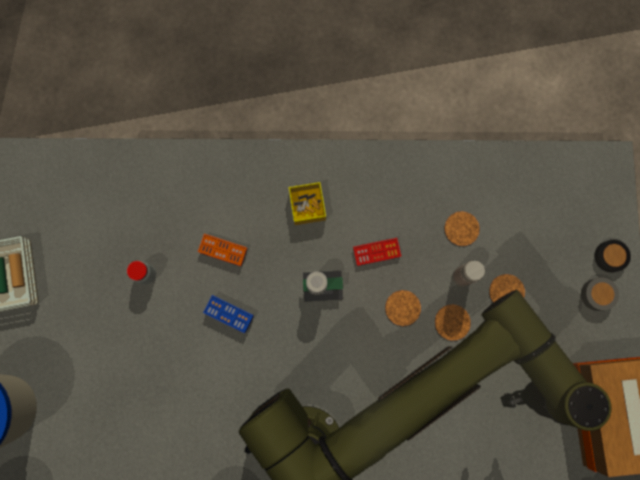

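View pics/scene0.png

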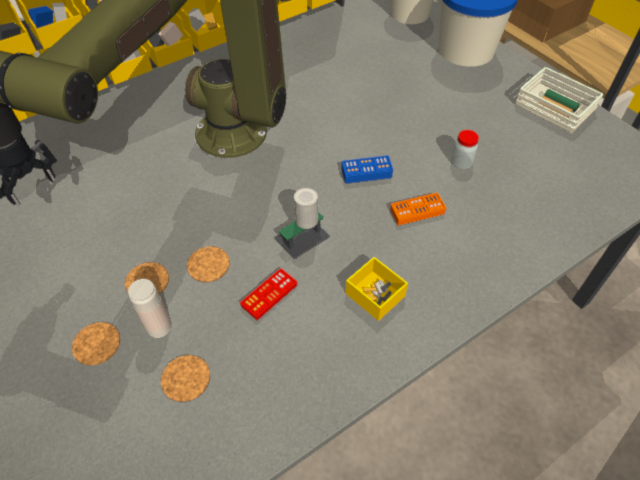

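The top view shows blue at (229,315), orange (222,253), red (377,252), tin on the stand at (317,283), rail showing at (335,284), bin (308,203), jar (137,270), spray (475,270). The mats are at (403,308), (453,322), (462,228) and (507,290). The scene view confirms the tin is on the stand and that there are four mats. Next I'll measure from both views.

```bash
cat >h.py <<'E'
import cv2,numpy as np
def cloud(z):
    d=z['d'];v,u=np.mgrid[0:480,0:640];K=z['mtx']
    P=np.stack([(u-K[0,2])*d/K[0,0],(v-K[1,2])*d/K[1,1],d],-1)
    return (P-z['t'])@z['R']            # R^T (P-t)
HSV={'blue':((105,150,60),(125,255,255)),'orange':((6,190,120),(14,255,255)),'red':((0,190,90),(4,255,255)),
 'green':((65,90,20),(95,255,255)),'cork':((8,90,90),(20,200,255)),'yellow':((22,150,80),(33,255,255))}
def blobs(z,c,amin=60):
    m=cv2.inRange(cv2.cvtColor(z['im'],cv2.COLOR_RGB2HSV),*HSV[c])
    m=cv2.morphologyEx(m,cv2.MORPH_CLOSE,np.ones((5,5)))
    n,l,s,_=cv2.connectedComponentsWithStats(m)
    return [(l==i) for i in range(1,n) if s[i,4]>=amin]
def rect(P):
    (c,s,a)=cv2.minAreaRect(P[:,:2].astype(np.float32)*1000)
    if s[0]>s[1]: s=s[::-1]; a+=90      # a: direction of short side (x axis), long = a+90
    a=(a+90)%180-90
    return np.round(c,1),np.round(s,1),round(a,1)
E
python3 - <<'E'
from h import *
for n in('top','scene'):
    z=np.load(f'pics/{n}0.npz');X=cloud(z);print('==',n)
    for c in HSV:
        for b in blobs(z,c):
            P=X[b&(z['d']>0)]
            if len(P)<40 or abs(P[:,0].mean()-.4)>.5 or abs(P[:,1].mean())>.7: continue
            zt=np.percentile(P[:,2],90); T=P[P[:,2]>zt-.006]
            print(c,len(P),'ztop %.4f med %.4f'%(zt,np.median(T[:,2])),*rect(T),'mean',np.round(1000*T.mean(0)[:2]))
    # tin top / spray top / stand base
    for nm,(x0,x1,y0,y1,za,zb) in dict(tin=(.2,.6,-.1,.15,.13,.17),spray=(.2,.6,-.5,-.2,.155,.19),base=(.3,.6,-.12,.12,.003,.009)).items():
        m=(X[...,0]>x0)&(X[...,0]<x1)&(X[...,1]>y0)&(X[...,1]<y1)&(X[...,2]>za)&(X[...,2]<zb)&(z['d']>0)
        T=X[m]
        if len(T)<9: continue
        if nm!='base': T=T[T[:,2]>np.percentile(T[:,2],90)-.008]
        print(nm,len(T),np.round(np.median(T,0)*1000),cv2.minEnclosingCircle(T[:,:2].astype(np.float32)*1000),rect(T))
E
```

```text
== top
blue 783 ztop 0.0418 med 0.0390 [382.7 236.4] [ 57.3 138.6] -25.5 mean [382. 235.]
orange 837 ztop 0.0333 med 0.0307 [580.9 260.9] [ 58.7 137. ] -18.3 mean [579. 258.]
orange 151 ztop 0.0262 med 0.0234 [ 580.7 -241. ] [38.  74.8] 6.3 mean [ 585. -253.]
red 711 ztop 0.0261 med 0.0232 [ 577.8 -217.1] [ 58.1 138.1] 11.9 mean [ 579. -216.]
red 278 ztop 0.1059 med 0.1032 [505.4 499.2] [52.8 53.7] -54.2 mean [505. 499.]
green 119 ztop 0.0667 med 0.0641 [473.1 -83.5] [27.  36.4] 1.0 mean [474. -83.]
cork 994 ztop 0.0120 med 0.0094 [ 656.2 -485.7] [107.5 108.3] 51.0 mean [ 654. -486.]
cork 776 ztop 0.0333 med 0.0308 [581.7 262.1] [ 60.2 140.6] -18.1 mean [579. 259.]
cork 638 ztop 0.0127 med 0.0097 [ 455.1 -538.8] [ 78.6 264.8] 13.4 mean [ 472. -607.]
cork 1046 ztop 0.0122 med 0.0094 [ 405.6 -295.8] [105.9 110.6] 48.6 mean [ 406. -296.]
cork 627 ztop 0.0120 med 0.0093 [ 355.7 -446.3] [100.3 110.3] -12.0 mean [ 353. -448.]
yellow 989 ztop 0.0613 med 0.0620 [ 7.268e+02 -1.000e-01] [ 99.8 113.1] -80.5 mean [728.  -1.]
tin 265 [471. -32. 153.] ((469.8347473144531, -30.23906135559082), 29.8
[... 1294 characters left out ...]
ork 1610 ztop 0.0073 med 0.0046 [ 460.2 -621.1] [108.4 111.4] 67.0 mean [ 461. -622.]
cork 1810 ztop 0.0074 med 0.0047 [ 657.5 -486.7] [107.8 111.2] 62.3 mean [ 659. -488.]
yellow 2150 ztop 0.0584 med 0.0584 [ 7.279e+02 -6.000e-01] [105.2 114. ] -80.0 mean [731.  -2.]
tin 362 [474. -33. 150.] ((472.3031311035156, -31.52490234375), 32.41934585571289) (array([472.8, -31.6]), array([59. , 61.4]), 27.2)
spray 404 [ 506. -479.  169.] ((504.5304870605469, -479.9249572753906), 28.975975036621094) (array([ 504.9, -476.8]), array([46.1, 57.2]), 89.8)
base 1168 [490. -39.   5.] ((449.2322998046875, -0.01657961495220661), 188.04942321777344) (array([4.506e+02, 2.000e-01]), array([239.4, 298.8]), -89.9)
```

```bash
cat >>h.py <<'E'
def snap(n,tag):
    from plant import arm
    c=arm.camera_params(n); im,d=arm.get_image(n)
    cv2.imwrite(f'pics/{tag}.png',im[:,:,::-1]); np.savez(f'pics/{tag}.npz',im=im,d=d,**c)
    return np.load(f'pics/{tag}.npz')
def st():
    from plant import arm
    s=arm.state();R=s['tool_rot']
    print('t %.2f'%s['clock'],np.round(s['eef_pos'],4),'yawy %.1f'%(np.degrees(np.arctan2(R[1,1],R[0,1]))%360),'tilt',np.round(R[:2,2],3),'F',np.round(s['force'],1),'w %.4f g %.1f'%(s['width'],s['grip_force']),'j6 %.2f'%s['joint_positions'][5])
E
python3 -m creep '[{"x":0.5,"y":1,"z":0.4,"wz":0.2},{"x":0.5,"y":1,"z":0.4,"wz":0.2},{"x":0.5,"y":1,"z":0.4,"wz":0.2},{"x":0.5,"y":1,"z":0.4,"wz":0.2},{"x":0.5,"y":1,"z":0.4,"wz":0.2},{"x":0.5,"y":1,"z":0.4,"wz":0.2},{"x":0.5,"y":1,"z":0.4,"wz":0.2},{"x":0.5,"y":1,"z":0.4,"wz":0.2}]' -1
python3 -m creep '[{"x":0.5,"y":1},{"x":0.5,"y":1},{"x":0.5,"y":1},{"x":0.5,"y":1},{"x":0.5,"y":1},{"x":0.5,"y":1}]'
python3 - <<'E'
from h import *
st();z=snap('wrist','w1');print(z['R'],z['t'],-z['R'].T@z['t'])
E
```

```text
t 0.10 [ 0.172  -0.5745  0.2384] yawy 106.7 tilt [-0.001  0.002] F [-0.4  0.6 -1. ] w 0.0855 g 0.0 j6 -0.33
[[-0.2878973   0.95765999  0.00157733]
 [ 0.90473817  0.27144694  0.3282764 ]
 [ 0.31394901  0.09593696 -0.94458039]] [ 0.5993022  -0.04199444  0.38130135] [ 0.09082227 -0.59910937  0.37301027]invalid input
invalid input
```

```bash

python3 -m creep '[{"x":0.5,"y":1,"z":0.4,"wx":0,"wy":0,"wz":0.2},{"x":0.5,"y":1,"z":0.4,"wx":0,"wy":0,"wz":0.2}]' -1 ; python3 -m creep --help
```

```text
clock: 0.4
eef_pos: [0.1921, -0.5342, 0.2548]
tool_rot: [[-0.82, -0.572, -0.001], [-0.572, 0.82, 0.001], [-0.0, 0.001, -1.0]]
force: [0.4, -0.1, 0.6]
width: 0.0857
grip_force: 0.0invalid input: not JSON, or not a number
```

```bash

python3 -m creep '[{"x":0.5,"y":1,"z":0.4,"wx":0,"wy":0,"wz":0.2},{"x":0.5,"y":1,"z":0.4,"wx":0,"wy":0,"wz":0.2},{"x":0.5,"y":1,"z":0.4,"wx":0,"wy":0,"wz":0.2},{"x":0.5,"y":1,"z":0.4,"wx":0,"wy":0,"wz":0.2},{"x":0.5,"y":1,"z":0.4,"wx":0,"wy":0,"wz":0.2},{"x":0.5,"y":1,"z":0,"wx":0,"wy":0,"wz":0.2},{"x":0.5,"y":1,"z":0,"wx":0,"wy":0,"wz":0},{"x":0.5,"y":1,"z":0,"wx":0,"wy":0,"wz":0}]' -1 | tail -1
python3 -m creep '[{"x":0.5,"y":1,"z":0,"wx":0,"wy":0,"wz":0},{"x":0.5,"y":1,"z":0,"wx":0,"wy":0,"wz":0},{"x":0.5,"y":1,"z":0,"wx":0,"wy":0,"wz":0},{"x":0,"y":0,"z":0,"wx":0,"wy":0,"wz":0}]' | tail -1
python3 - <<'E'
from h import *
st();snap('wrist','w1')
E
python3 -m creep '[{"x":0.5,"y":1,"z":0,"wx":0,"wy":0,"wz":0},{"x":0.5,"y":1,"z":0,"wx":0,"wy":0,"wz":0},{"x":0.5,"y":1,"z":0,"wx":0,"wy":0,"wz":0},{"x":0.5,"y":1,"z":0,"wx":0,"wy":0,"wz":0},{"x":0.5,"y":1,"z":0,"wx":0,"wy":0,"wz":0},{"x":0.5,"y":1,"z":0,"wx":0,"wy":0,"wz":0},{"x":0.5,"y":1,"z":0,"wx":0,"wy":0,"wz":0},{"x":0.5,"y":1,"z":0,"wx":0,"wy":0,"wz":0}]' | tail -1
python3 - <<'E'
from h import *
st();z=snap('wrist','w2')
a=[cv2.resize(cv2.imread(f'pics/w{i}.png'),(400,300)) for i in(1,2)]
cv2.imwrite('pics/w12.png',np.hstack(a))
for i in (1,2):
    z=np.load(f'pics/w{i}.npz');X=cloud(z);print('==',i,'cam',-z['R'].T@z['t'])
    for c in HSV:
        for b in blobs(z,c,300):
            P=X[b&(z['d']>0)]
            if len(P)<200: continue
            zt=np.percentile(P[:,2],90); T=P[P[:,2]>zt-.006]
            v,u=np.nonzero(b)
            print(c,len(P),(u.min(),u.max(),v.min(),v.max()),'ztop %.4f med %.4f'%(zt,np.median(T[:,2])),*rect(T))
E
```

```text
grip_force: 0.0
grip_force: 0.0
t 1.90 [ 0.3025 -0.314   0.2953] yawy 178.8 tilt [0. 0.] F [ 1.2 -0.2 -0.7] w 0.0856 g 0.0 j6 0.32
grip_force: 0.0
t 2.95 [ 0.3822 -0.1548  0.2951] yawy 178.6 tilt [-0. -0.] F [-0.1  0.  -0.6] w 0.0856 g 0.0 j6 -0.14
== 1 cam [ 0.30051689 -0.39875999  0.4298823 ]
orange 318 (np.int64(50), np.int64(76), np.int64(222), np.int64(250)) ztop 0.0192 med 0.0175 [ 576.4 -263.2] [20.8 29.6] 12.9
orange 342 (np.int64(45), np.int64(69), np.int64(267), np.int64(292)) ztop 0.0197 med 0.0184 [ 594.6 -213.1] [19.5 29. ] 13.4
red 5578 (np.int64(16), np.int64(123), np.int64(210), np.int64(335)) ztop 0.0205 med 0.0179 [ 579.4 -217.5] [ 61.4 139.6] 12.2
cork 10167 (np.int64(194), np.int64(311), np.int64(0), np.int64(102)) ztop 0.0061 med 0.0050 [ 364.1 -439.1] [ 89.2 110.6] 88.9
cork 8270 (np.int64(171), np.int64(274), np.int64(147), np.int64(248)) ztop 0.0060 med 0.0050 [ 406.8 -296.2] [109.9 110.4] -39.1
yellow 796 (np.int64(0), np.int64(33), np.int64(388), np.int64(429)) ztop 0.0428 med 0.0431 [ 533.2 -189.8] [ 16.1 420. ] -46.8
== 2 cam [ 0.38007469 -0.23955789  0.42979041]
blue 1442 (np.int64(307), np.int64(368), np.int64(424), np.int64(462)) ztop 0.0361 med 0.0341 [359.4  16.2] [ 64.1 363.1] -2.1
orange 302 (np.int64(95), np.int64(123), np.int64(56), np.int64(91)) ztop 0.0185 med 0.0171 [ 577.1 -264. ] [19.7 29.4] 12.7
red 7727 (np.int64(55), np.int64(171), np.int64(42), np.int64(200)) ztop 0.0205 med 0.0178 [ 579.6 -217. ] [ 60.7 139.1] 12.0
green 1786 (np.int64(205), np.int64(248), np.int64(240), np.int64(293)) ztop 0.0609 med 0.0600 [475.5 -82.8] [35.8 53.5] 3.4
cork 9404 (np.int64(232), np.int64(349), np.int64(0), np.int64(94)) ztop 0.0061 med 0.0050 [ 407.  -282.8] [ 81.3 110. ] 89.0
yellow 6713 (np.int64(0), np.int64(90), np.int64(273), np.int64(387)) ztop 0.0589 med 0.0590 [710.1  -2.5] [ 77.9 101. ] 9.8
```

View pics/w12.png

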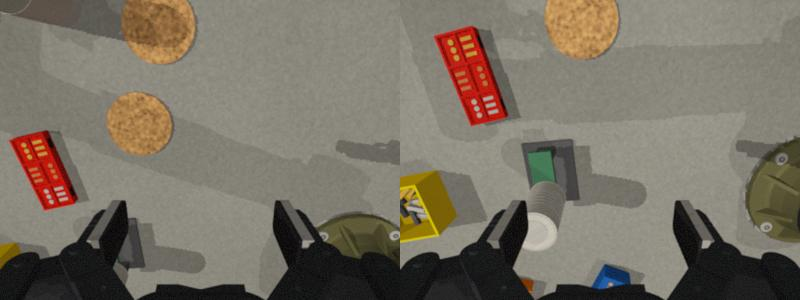

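The wrist views show the mat at (160,25) in the first frame and (580,20) in the second, the red case at (470,75), the rail end at (540,165) and the tin top at (540,232). I'll fit the tin top next.

```bash
python3 - <<'E'
from h import *
z=np.load('pics/w2.npz');X=cloud(z)
m=(abs(X[...,0]-.472)<.05)&(abs(X[...,1]+.031)<.05)&(X[...,2]>.13)&(X[...,2]<.17)&(z['d']>0)
T=X[m];zt=np.percentile(T[:,2],90);T=T[T[:,2]>zt-.004]
print(zt,len(T),cv2.minEnclosingCircle(T[:,:2].astype(np.float32)*1000),rect(T))
E
```

```text
0.15142728273535344 2612 ((470.6575012207031, -30.043603897094727), 30.96571922302246) (array([462.6, -28.5]), array([42.6, 60.5]), -14.2)
```

```bash

python3 -m creep '[{"x":0.64,"y":0.89,"z":-0.5,"wx":0,"wy":0,"wz":0},{"x":0.64,"y":0.89,"z":-0.5,"wx":0,"wy":0,"wz":0},{"x":0.64,"y":0.89,"z":-0.5,"wx":0,"wy":0,"wz":0},{"x":0.64,"y":0.89,"z":-0.5,"wx":0,"wy":0,"wz":0},{"x":0.64,"y":0.89,"z":-0.5,"wx":0,"wy":0,"wz":0},{"x":0.64,"y":0.89,"z":-0.5,"wx":0,"wy":0,"wz":0},{"x":0.64,"y":0.89,"z":-0.5,"wx":0,"wy":0,"wz":0},{"x":0,"y":0,"z":-0.5,"wx":0,"wy":0,"wz":0}]' | sed -n 2,3p
python3 -m creep '[{"x":0,"y":0,"z":-1,"wx":0,"wy":0,"wz":0},{"x":0,"y":0,"z":-1,"wx":0,"wy":0,"wz":0},{"x":0,"y":0,"z":-1,"wx":0,"wy":0,"wz":0},{"x":0,"y":0,"z":-1,"wx":0,"wy":0,"wz":0},{"x":0,"y":0,"z":-1,"wx":0,"wy":0,"wz":0},{"x":0,"y":0,"z":-0.5,"wx":0,"wy":0,"wz":0},{"x":0,"y":0,"z":0,"wx":0,"wy":0,"wz":0}]' | tail -6
python3 -c "from h import *;st()"
```

```text
eef_pos: [0.4723, -0.0289, 0.214]
tool_rot: [[-0.022, -1.0, -0.001], [-1.0, 0.022, -0.0], [0.0, 0.001, -1.0]]
clock: 4.88
eef_pos: [0.4712, -0.0305, 0.1045]
tool_rot: [[-0.024, -1.0, -0.001], [-1.0, 0.024, -0.001], [0.001, 0.001, -1.0]]
force: [0.7, 0.3, 0.1]
width: 0.0854
grip_force: 0.0
t 4.88 [ 0.4712 -0.0305  0.1045] yawy 178.6 tilt [-0.001 -0.001] F [0.7 0.3 0.1] w 0.0854 g 0.0 j6 -0.39
```

Now close, lift and check.

```bash

python3 -m creep '[{"x":0,"y":0,"z":0,"wx":0,"wy":0,"wz":0},{"x":0,"y":0,"z":0,"wx":0,"wy":0,"wz":0},{"x":0,"y":0,"z":0,"wx":0,"wy":0,"wz":0},{"x":0,"y":0,"z":0,"wx":0,"wy":0,"wz":0},{"x":0,"y":0,"z":0,"wx":0,"wy":0,"wz":0},{"x":0,"y":0,"z":0,"wx":0,"wy":0,"wz":0}]' 1 50 | tail -3
python3 -c "from h import *;st()"
```

```text
force: [-2.3, 1.0, 5.4]
width: 0.0591
grip_force: 54.1
t 5.62 [ 0.4721 -0.0302  0.1064] yawy 178.7 tilt [ 0.002 -0.   ] F [-2.3  1.   5.4] w 0.0591 g 54.1 j6 -0.39
```

```bash

python3 -m creep '[{"x":0,"y":0,"z":0.5,"wx":0,"wy":0,"wz":0},{"x":0,"y":0,"z":1,"wx":0,"wy":0,"wz":0},{"x":-0.23,"y":-0.95,"z":0.5,"wx":0,"wy":0,"wz":0},{"x":-0.23,"y":-0.95,"z":0,"wx":0,"wy":0,"wz":0},{"x":-0.23,"y":-0.95,"z":0,"wx":0,"wy":0,"wz":0},{"x":-0.23,"y":-0.95,"z":0,"wx":0,"wy":0,"wz":0},{"x":-0.23,"y":-0.95,"z":0,"wx":0,"wy":0,"wz":0},{"x":-0.23,"y":-0.95,"z":0,"wx":0,"wy":0,"wz":0}]' | tail -2
python3 -m creep '[{"x":-0.23,"y":-0.95,"z":0,"wx":0,"wy":0,"wz":0},{"x":-0.23,"y":-0.95,"z":0,"wx":0,"wy":0,"wz":0},{"x":-0.23,"y":-0.95,"z":0,"wx":0,"wy":0,"wz":0},{"x":-0.23,"y":-0.95,"z":-0.5,"wx":0,"wy":0,"wz":0},{"x":-0.23,"y":-0.95,"z":-0.5,"wx":0,"wy":0,"wz":0},{"x":-0.23,"y":-0.95,"z":-0.5,"wx":0,"wy":0,"wz":0},{"x":-0.23,"y":-0.95,"z":-0.5,"wx":0,"wy":0,"wz":0},{"x":-0.23,"y":-0.95,"z":-0.5,"wx":0,"wy":0,"wz":0}]' | tail -2
python3 -m creep '[{"x":0,"y":0,"z":-0.5,"wx":0,"wy":0,"wz":0},{"x":0,"y":0,"z":-0.5,"wx":0,"wy":0,"wz":0},{"x":0,"y":0,"z":-0.5,"wx":0,"wy":0,"wz":0},{"x":0,"y":0,"z":0,"wx":0,"wy":0,"wz":0}]' | tail -2
python3 -c "from h import *;st()"
```

```text
width: 0.0592
grip_force: 54.5
width: 0.0591
grip_force: 54.5
width: 0.0588
grip_force: 54.5
t 8.12 [ 0.4069 -0.2955  0.0642] yawy 178.7 tilt [-0.002  0.001] F [-0.5 -0.5 -2.9] w 0.0588 g 54.5 j6 0.20
```

```bash

python3 -m creep '[{"x":0,"y":0,"z":-0.3,"wx":0,"wy":0,"wz":0},{"x":0,"y":0,"z":-0.2,"wx":0,"wy":0,"wz":0},{"x":0,"y":0,"z":-0.1,"wx":0,"wy":0,"wz":0},{"x":0,"y":0,"z":-0.05,"wx":0,"wy":0,"wz":0},{"x":0,"y":0,"z":0,"wx":0,"wy":0,"wz":0}]' | tail -1
python3 -c "from h import *;st()"
```

```text
grip_force: 54.5
t 8.75 [ 0.4073 -0.2962  0.0523] yawy 178.7 tilt [-0. -0.] F [-0.2 -0.3 -4.3] w 0.0590 g 54.5 j6 0.20
```

```bash

python3 -m creep '[{"x":0,"y":0,"z":-0.05,"wx":0,"wy":0,"wz":0},{"x":0,"y":0,"z":0,"wx":0,"wy":0,"wz":0}]' | grep -E 'force|eef'
python3 -m creep '[{"x":0,"y":0,"z":-0.05,"wx":0,"wy":0,"wz":0},{"x":0,"y":0,"z":0,"wx":0,"wy":0,"wz":0}]' | grep -E 'force|eef'
```

```text
eef_pos: [0.4074, -0.2963, 0.0515]
force: [0.5, -0.4, -2.0]
grip_force: 54.6
eef_pos: [0.4074, -0.2964, 0.0515]
force: [-3.8, 2.6, 4.9]
grip_force: 54.9
```

```bash

python3 -m creep '[{"x":0,"y":0,"z":0,"wx":0,"wy":0,"wz":0},{"x":0,"y":0,"z":0,"wx":0,"wy":0,"wz":0},{"x":0,"y":0,"z":0,"wx":0,"wy":0,"wz":0},{"x":0,"y":0,"z":0.5,"wx":0,"wy":0,"wz":0},{"x":0,"y":0,"z":1,"wx":0,"wy":0,"wz":0},{"x":0,"y":0,"z":1,"wx":0,"wy":0,"wz":0},{"x":0,"y":0,"z":1,"wx":0,"wy":0,"wz":0},{"x":0,"y":0,"z":1,"wx":0,"wy":0,"wz":0}]' -1 | grep -E 'force|eef|wid'
python3 -m creep '[{"x":0.2,"y":1,"z":1,"wx":0,"wy":0,"wz":0},{"x":0.2,"y":1,"z":1,"wx":0,"wy":0,"wz":0},{"x":0.2,"y":1,"z":1,"wx":0,"wy":0,"wz":0},{"x":0.2,"y":1,"z":1,"wx":0,"wy":0,"wz":0},{"x":0.2,"y":1,"z":1,"wx":0,"wy":0,"wz":0},{"x":0.2,"y":1,"z":1,"wx":0,"wy":0,"wz":0},{"x":0.2,"y":1,"z":1,"wx":0,"wy":0,"wz":0},{"x":0.2,"y":1,"z":1,"wx":0,"wy":0,"wz":0}]' | grep eef
python3 -m creep '[{"x":0.2,"y":1,"z":0,"wx":0,"wy":0,"wz":0},{"x":0.2,"y":1,"z":0,"wx":0,"wy":0,"wz":0},{"x":0.2,"y":1,"z":0,"wx":0,"wy":0,"wz":0},{"x":0.2,"y":1,"z":0,"wx":0,"wy":0,"wz":0},{"x":0.2,"y":1,"z":0,"wx":0,"wy":0,"wz":0},{"x":0.2,"y":1,"z":0,"wx":0,"wy":0,"wz":0},{"x":0,"y":0,"z":0,"wx":0,"wy":0,"wz":0}]' | grep eef
cat >>h.py <<'E'
def rep(z,cs,amin=300):
    X=cloud(z);print('cam',np.round(-z['R'].T@z['t'],3))
    for c in cs:
        for b in blobs(z,c,amin):
            P=X[b&(z['d']>0)]
            if len(P)<amin: continue
            zt=np.percentile(P[:,2],90); T=P[abs(P[:,2]-zt)<.006]
            v,u=np.nonzero(b)
            print(c,len(P),u.min(),u.max(),v.min(),v.max(),'ztop %.4f med %.4f'%(zt,np.median(T[:,2])),*rect(T))
E
python3 - <<'E'
from h import *
st();z=snap('wrist','w3');rep(z,['green','blue','orange','red']);snap('top','t3')
E
```

```text
eef_pos: [0.4074, -0.2963, 0.1418]
force: [-0.3, 0.2, -0.4]
width: 0.0853
grip_force: 0.0
eef_pos: [0.4392, -0.1356, 0.3018]
eef_pos: [0.4633, -0.0154, 0.3007]
t 12.12 [ 0.4633 -0.0154  0.3007] yawy 178.8 tilt [0. 0.] F [-0.   0.8 -0.2] w 0.0853 g 0.0 j6 -0.43
cam [ 0.461 -0.1    0.435]
green 5060 282 331 86 219 ztop 0.0610 med 0.0600 [473.9 -49. ] [ 35.5 117.8] 3.8
blue 5054 344 437 327 443 ztop 0.0362 med 0.0337 [384.6 236.4] [ 61.1 140.2] -25.6
orange 560 217 266 348 373 ztop 0.0252 med 0.0229 [560.9 195.9] [ 5.4 58. ] 68.6
orange 342 237 262 372 402 ztop 0.0280 med 0.0262 [553.6 228.4] [27.9 36.3] -24.9
orange 457 202 228 396 436 ztop 0.0277 med 0.0258 [600.6 273.9] [31.3 62.8] -0.8
orange 400 220 242 429 456 ztop 0.0278 med 0.0259 [582.6 314.6] [25.9 38.7] -17.7
red 2380 160 238 0 50 ztop 0.0205 med 0.0176 [ 569.6 -169.2] [42.4 60. ] -78.3
```

View pics/w3.png

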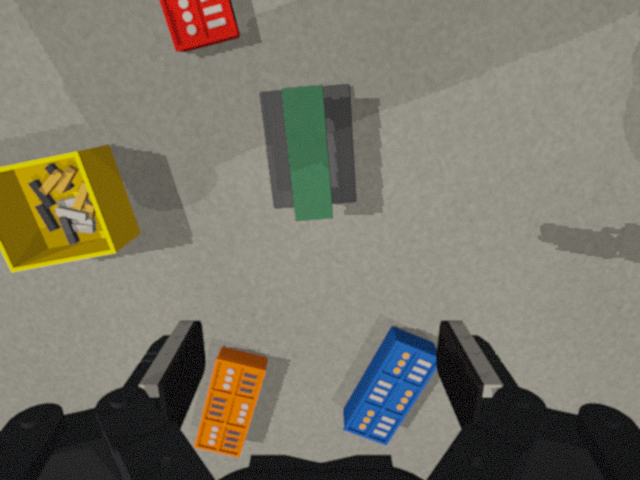

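The wrist view shows the bare rail centred at (307,152), the blue case at (390,385) and the orange case at (232,400). Heading for the blue case.

```bash

python3 -m creep '[{"x":-0.3,"y":0.97,"z":-0.7,"wx":0,"wy":0,"wz":-0.18},{"x":-0.3,"y":0.97,"z":-0.7,"wx":0,"wy":0,"wz":-0.18},{"x":-0.3,"y":0.97,"z":-0.7,"wx":0,"wy":0,"wz":-0.18},{"x":-0.3,"y":0.97,"z":-0.7,"wx":0,"wy":0,"wz":0},{"x":-0.3,"y":0.97,"z":-0.7,"wx":0,"wy":0,"wz":0},{"x":-0.3,"y":0.97,"z":-0.7,"wx":0,"wy":0,"wz":0},{"x":-0.3,"y":0.97,"z":-0.7,"wx":0,"wy":0,"wz":0},{"x":-0.3,"y":0.97,"z":-0.7,"wx":0,"wy":0,"wz":0}]' | grep eef
python3 -m creep '[{"x":-0.31,"y":0.97,"z":-0.7,"wx":0,"wy":0,"wz":0},{"x":-0.31,"y":0.97,"z":-0.7,"wx":0,"wy":0,"wz":0},{"x":-0.31,"y":0.97,"z":-0.7,"wx":0,"wy":0,"wz":0},{"x":-0.31,"y":0.97,"z":-0.7,"wx":0,"wy":0,"wz":0},{"x":-0.31,"y":0.97,"z":-0.7,"wx":0,"wy":0,"wz":0},{"x":0,"y":0,"z":-1,"wx":0,"wy":0,"wz":0},{"x":0,"y":0,"z":0,"wx":0,"wy":0,"wz":0}]' | grep eef
python3 -c "
from h import *
st();z=snap('wrist','w4');rep(z,['blue','orange']);snap('top','t4');z=np.load('pics/t3.npz');rep(z,['blue','orange','red','green'],60)"
```

```text
eef_pos: [0.4152, 0.1389, 0.1883]
eef_pos: [0.3838, 0.235, 0.0971]
t 14.10 [0.3838 0.235  0.0971] yawy 154.3 tilt [-0.002 -0.002] F [-0.2  0.2  0.4] w 0.0852 g 0.0 j6 -1.45
cam [0.347 0.159 0.232]
blue 23423 257 384 133 385 ztop 0.0363 med 0.0335 [385.  237.9] [ 59.6 140.6] -25.6
orange 3038 0 113 306 410 ztop 0.0256 med 0.0233 [547.6 223.9] [37.6 71.4] 10.4
orange 508 17 77 337 394 ztop 0.0273 med 0.0258 [566.8 225.8] [20.2 45.8] 10.8
cam [ 0.289 -0.037  1.87 ]
blue 304 0 7 384 439 ztop 0.2314 med 0.2288 [112.7 792.1] [ 22.5 129.2] -85.2
orange 837 199 245 235 264 ztop 0.0333 med 0.0304 [580.9 261.6] [ 58.1 137.7] -17.1
orange 151 372 397 243 256 ztop 0.0267 med 0.0239 [ 580.3 -240.7] [36.6 72.3] 11.5
red 713 354 400 239 264 ztop 0.0253 med 0.0225 [ 578.  -216.4] [ 58.  137.8] 11.8
red 277 127 146 261 279 ztop 0.1068 med 0.1040 [504.4 498.4] [53.4 53.8] -38.9
green 156 0 6 259 291 ztop 0.0394 med 0.0366 [497.  927.5] [15.9 98.6] -85.3
green 174 317 341 278 289 ztop 0.0678 med 0.0640 [473.2 -68.9] [32.8 70.5] 7.1
```

```bash

python3 -m creep '[{"x":0.06,"y":0.12,"z":-1,"wx":0,"wy":0,"wz":0},{"x":0,"y":0,"z":-1,"wx":0,"wy":0,"wz":0},{"x":0,"y":0,"z":-1,"wx":0,"wy":0,"wz":0},{"x":0,"y":0,"z":-0.8,"wx":0,"wy":0,"wz":0},{"x":0,"y":0,"z":-0.3,"wx":0,"wy":0,"wz":0},{"x":0,"y":0,"z":0,"wx":0,"wy":0,"wz":0}]' | grep -E 'eef|force'
python3 -m creep '[{"x":0,"y":0,"z":0,"wx":0,"wy":0,"wz":0},{"x":0,"y":0,"z":0,"wx":0,"wy":0,"wz":0},{"x":0,"y":0,"z":0,"wx":0,"wy":0,"wz":0},{"x":0,"y":0,"z":0,"wx":0,"wy":0,"wz":0},{"x":0,"y":0,"z":0,"wx":0,"wy":0,"wz":0},{"x":0,"y":0,"z":0,"wx":0,"wy":0,"wz":0}]' 1 50 | grep -E 'eef|force|wid'
python3 -c "from h import *;st()"
```

```text
eef_pos: [0.3856, 0.2384, 0.0166]
force: [0.1, 0.1, 0.4]
grip_force: 0.0
eef_pos: [0.3859, 0.239, 0.0173]
force: [-1.9, 0.4, 7.3]
width: 0.0588
grip_force: 57.1
t 15.70 [0.3859 0.239  0.0173] yawy 154.4 tilt [0.001 0.001] F [-1.9  0.4  7.3] w 0.0588 g 57.1 j6 -1.45
```

```bash

python3 -m creep '[{"x":0,"y":0,"z":0.5,"wx":0,"wy":0,"wz":0},{"x":0,"y":0,"z":1,"wx":0,"wy":0,"wz":0},{"x":0,"y":0,"z":1,"wx":0,"wy":0,"wz":0},{"x":0.29,"y":-0.96,"z":1,"wx":0,"wy":0,"wz":0},{"x":0.29,"y":-0.96,"z":1,"wx":0,"wy":0,"wz":0},{"x":0.29,"y":-0.96,"z":0.5,"wx":0,"wy":0,"wz":0.218},{"x":0.29,"y":-0.96,"z":0,"wx":0,"wy":0,"wz":0.218},{"x":0.29,"y":-0.96,"z":0,"wx":0,"wy":0,"wz":0.218}]' | grep -E 'eef|wid'
python3 -m creep '[{"x":0.29,"y":-0.96,"z":0,"wx":0,"wy":0,"wz":0},{"x":0.29,"y":-0.96,"z":0,"wx":0,"wy":0,"wz":0},{"x":0.29,"y":-0.96,"z":0,"wx":0,"wy":0,"wz":0},{"x":0.29,"y":-0.96,"z":0,"wx":0,"wy":0,"wz":0},{"x":0.29,"y":-0.96,"z":0,"wx":0,"wy":0,"wz":0},{"x":0.29,"y":-0.96,"z":0,"wx":0,"wy":0,"wz":0},{"x":0.3,"y":-0.96,"z":0,"wx":0,"wy":0,"wz":0}]' | grep -E 'eef|wid'
python3 -m creep '[{"x":0.3,"y":-0.96,"z":0,"wx":0,"wy":0,"wz":0},{"x":0.3,"y":-0.96,"z":0,"wx":0,"wy":0,"wz":0},{"x":0.3,"y":-0.96,"z":0,"wx":0,"wy":0,"wz":0},{"x":0,"y":0,"z":0,"wx":0,"wy":0,"wz":0}]' | grep -E 'eef|wid'
python3 -c "
from h import *
st();z=snap('wrist','w5');rep(z,['blue','green'],200)"
```

```text
eef_pos: [0.414, 0.1416, 0.1158]
width: 0.0591
eef_pos: [0.4547, 0.0073, 0.1156]
width: 0.0589
eef_pos: [0.4727, -0.0505, 0.1155]
width: 0.059
t 18.07 [ 0.4727 -0.0505  0.1155] yawy 183.7 tilt [-0.002 -0.   ] F [-0.6 -0.3 -3.7] w 0.0590 g 56.0 j6 -0.26
cam [ 0.478 -0.135  0.25 ]
blue 49434 214 427 139 469 ztop 0.1344 med 0.1316 [473.5 -62.8] [ 61.1 118. ] 3.9
```

View pics/w5.png

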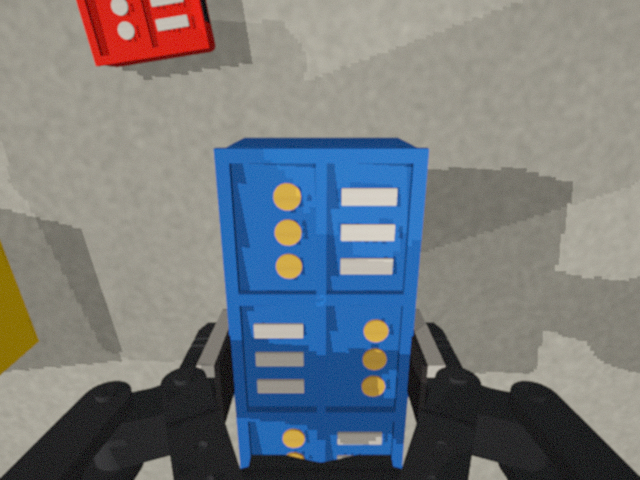

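The wrist view shows the held blue case with its near edge at row 148 (columns 215–427), level and gripped near its middle. Lowering it with a small correction.

```bash

python3 -m creep '[{"x":0.06,"y":0.14,"z":-0.8,"wx":0,"wy":0,"wz":0},{"x":0,"y":0,"z":-0.5,"wx":0,"wy":0,"wz":0},{"x":0,"y":0,"z":-0.3,"wx":0,"wy":0,"wz":0},{"x":0,"y":0,"z":-0.15,"wx":0,"wy":0,"wz":0},{"x":0,"y":0,"z":-0.1,"wx":0,"wy":0,"wz":0},{"x":0,"y":0,"z":0,"wx":0,"wy":0,"wz":0}]' | grep -E 'eef|force'
python3 -m creep '[{"x":0,"y":0,"z":-0.05,"wx":0,"wy":0,"wz":0},{"x":0,"y":0,"z":0,"wx":0,"wy":0,"wz":0}]' | grep -E 'eef|force'
```

```text
eef_pos: [0.4745, -0.0468, 0.0794]
force: [-0.3, -0.3, -3.8]
grip_force: 56.1
eef_pos: [0.4745, -0.0468, 0.0783]
force: [0.8, -0.0, -3.3]
grip_force: 56.1
```

```bash

python3 -m creep '[{"x":-0.03,"y":-0.03,"z":-0.05,"wx":0,"wy":0,"wz":0},{"x":0,"y":0,"z":0,"wx":0,"wy":0,"wz":0}]' | grep -E 'eef|force'
python3 -m creep '[{"x":0,"y":0,"z":-0.05,"wx":0,"wy":0,"wz":0},{"x":0,"y":0,"z":0,"wx":0,"wy":0,"wz":0}]' | grep -E 'eef|force'
```

```text
eef_pos: [0.4739, -0.0474, 0.0774]
force: [0.4, -0.7, -2.9]
grip_force: 56.2
eef_pos: [0.474, -0.0474, 0.0773]
force: [-5.4, 1.8, 6.1]
grip_force: 57.0
```

```bash

python3 -m creep '[{"x":0,"y":0,"z":0,"wx":0,"wy":0,"wz":0},{"x":0,"y":0,"z":0,"wx":0,"wy":0,"wz":0},{"x":0,"y":0,"z":0,"wx":0,"wy":0,"wz":0},{"x":0,"y":0,"z":0.5,"wx":0,"wy":0,"wz":0},{"x":0,"y":0,"z":1,"wx":0,"wy":0,"wz":0},{"x":0,"y":0,"z":1,"wx":0,"wy":0,"wz":0},{"x":0,"y":0.5,"z":1,"wx":0,"wy":0,"wz":0},{"x":0,"y":1,"z":1,"wx":0,"wy":0,"wz":0}]' -1 | grep -E 'force|eef|wid'
python3 -m creep '[{"x":0.25,"y":1,"z":0.5,"wx":0,"wy":0,"wz":-0.1},{"x":0.25,"y":1,"z":0.5,"wx":0,"wy":0,"wz":-0.1},{"x":0,"y":0,"z":0,"wx":0,"wy":0,"wz":0}]' | grep -E 'eef'
python3 -c "
from h import *
st();z=snap('wrist','w6');rep(z,['blue','green','orange','cork'],400)"
```

```text
eef_pos: [0.474, -0.0175, 0.1678]
force: [1.1, 0.5, 0.2]
width: 0.0854
grip_force: 0.0
eef_pos: [0.4844, 0.0235, 0.1876]
t 21.00 [0.4844 0.0235 0.1876] yawy 174.9 tilt [0.002 0.   ] F [ 0.2 -0.2  0.5] w 0.0854 g 0.0 j6 -0.56
cam [ 0.477 -0.061  0.322]
blue 22004 250 395 0 248 ztop 0.0963 med 0.0935 [473.5 -44.5] [ 60.2 131.3] 3.9
orange 1171 219 284 386 414 ztop 0.0252 med 0.0230 [561.6 195.8] [ 3.8 57.5] 73.1
cork 447 251 273 420 446 ztop 0.0276 med 0.0264 [556.1 225.5] [17.5 31.9] -17.5
```

View pics/w6.png

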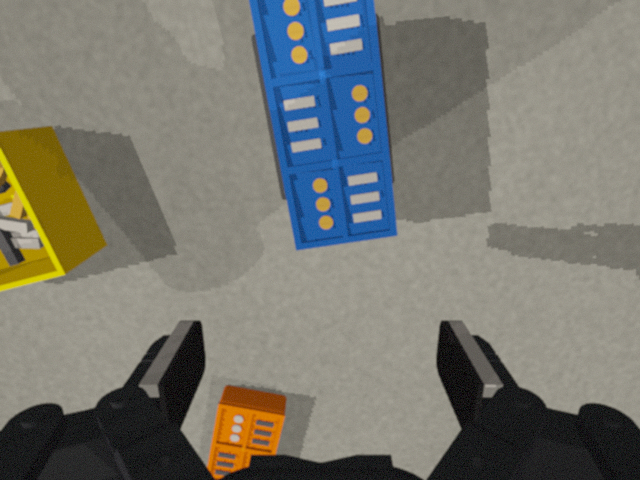

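The wrist view shows the blue case square on the stand, far end at (345,243), centre at (473.8,-48.9) mm, with the orange case at (250,430). On to orange.

```bash

python3 -m creep '[{"x":0.4,"y":0.99,"z":-0.35,"wx":0,"wy":0,"wz":-0.14},{"x":0.4,"y":0.99,"z":-0.35,"wx":0,"wy":0,"wz":-0.14},{"x":0.4,"y":0.99,"z":-0.35,"wx":0,"wy":0,"wz":0},{"x":0.4,"y":0.99,"z":-0.35,"wx":0,"wy":0,"wz":0},{"x":0.4,"y":0.99,"z":-0.35,"wx":0,"wy":0,"wz":0},{"x":0.4,"y":0.99,"z":-0.35,"wx":0,"wy":0,"wz":0},{"x":0.4,"y":0.99,"z":-0.35,"wx":0,"wy":0,"wz":0},{"x":0.4,"y":0.99,"z":-0.35,"wx":0,"wy":0,"wz":0}]' | grep eef
python3 -m creep '[{"x":0.42,"y":0.99,"z":-0.35,"wx":0,"wy":0,"wz":0},{"x":0.42,"y":0.99,"z":-0.35,"wx":0,"wy":0,"wz":0},{"x":0.42,"y":0.99,"z":-0.35,"wx":0,"wy":0,"wz":0},{"x":0.42,"y":0.99,"z":-0.35,"wx":0,"wy":0,"wz":0},{"x":0,"y":0,"z":0,"wx":0,"wy":0,"wz":0}]' | grep eef
python3 -c "
from h import *
HSV['orange']=((5,120,60),(20,255,255))
st();z=snap('wrist','w7');rep(z,['orange'],400)"
```

```text
eef_pos: [0.5483, 0.1824, 0.1296]
eef_pos: [0.5813, 0.2616, 0.1004]
t 22.68 [0.5813 0.2616 0.1004] yawy 162.3 tilt [-0.002 -0.001] F [-0.1 -0.1  0.5] w 0.0852 g 0.0 j6 -1.05
cam [0.556 0.181 0.235]
orange 23591 256 379 128 371 ztop 0.0283 med 0.0255 [583.1 262.7] [ 60.2 141.1] -17.8
```

```bash

python3 -m creep '[{"x":0.08,"y":0.04,"z":-1,"wx":0,"wy":0,"wz":0},{"x":0,"y":0,"z":-1,"wx":0,"wy":0,"wz":0},{"x":0,"y":0,"z":-1,"wx":0,"wy":0,"wz":0},{"x":0,"y":0,"z":-0.8,"wx":0,"wy":0,"wz":0},{"x":0,"y":0,"z":-0.4,"wx":0,"wy":0,"wz":0},{"x":0,"y":0,"z":-0.1,"wx":0,"wy":0,"wz":0},{"x":0,"y":0,"z":0,"wx":0,"wy":0,"wz":0}]' | grep -E 'eef|force'
python3 -m creep '[{"x":0,"y":0,"z":0,"wx":0,"wy":0,"wz":0},{"x":0,"y":0,"z":0,"wx":0,"wy":0,"wz":0},{"x":0,"y":0,"z":0,"wx":0,"wy":0,"wz":0},{"x":0,"y":0,"z":0,"wx":0,"wy":0,"wz":0},{"x":0,"y":0,"z":0,"wx":0,"wy":0,"wz":0},{"x":0,"y":0,"z":0,"wx":0,"wy":0,"wz":0}]' 1 50 | grep -E 'eef|force|wid'
python3 -c "from h import *;st()"
```

```text
eef_pos: [0.5834, 0.2612, 0.0168]
force: [0.9, 1.0, 0.4]
grip_force: 0.0
eef_pos: [0.5835, 0.2614, 0.0173]
force: [-2.5, 0.1, 5.7]
width: 0.058
grip_force: 57.3
t 24.35 [0.5835 0.2614 0.0173] yawy 162.2 tilt [0.001 0.001] F [-2.5  0.1  5.7] w 0.0580 g 57.3 j6 -1.04
```

```bash

python3 -m creep '[{"x":0,"y":0,"z":0.5,"wx":0,"wy":0,"wz":0},{"x":0,"y":0,"z":1,"wx":0,"wy":0,"wz":0},{"x":-0.34,"y":-0.97,"z":1,"wx":0,"wy":0,"wz":0},{"x":-0.34,"y":-0.97,"z":1,"wx":0,"wy":0,"wz":0.16},{"x":-0.34,"y":-0.97,"z":1,"wx":0,"wy":0,"wz":0.16},{"x":-0.34,"y":-0.97,"z":1,"wx":0,"wy":0,"wz":0.16},{"x":-0.34,"y":-0.97,"z":0.7,"wx":0,"wy":0,"wz":0},{"x":-0.34,"y":-0.97,"z":0,"wx":0,"wy":0,"wz":0}]' | grep -E 'eef|wid'
python3 -m creep '[{"x":-0.34,"y":-0.97,"z":0,"wx":0,"wy":0,"wz":0},{"x":-0.34,"y":-0.97,"z":0,"wx":0,"wy":0,"wz":0},{"x":-0.34,"y":-0.97,"z":0,"wx":0,"wy":0,"wz":0},{"x":-0.34,"y":-0.97,"z":0,"wx":0,"wy":0,"wz":0},{"x":-0.34,"y":-0.97,"z":0,"wx":0,"wy":0,"wz":0}]' | grep -E 'eef|wid'
python3 -m creep '[{"x":-0.35,"y":-0.97,"z":0,"wx":0,"wy":0,"wz":0},{"x":-0.35,"y":-0.97,"z":0,"wx":0,"wy":0,"wz":0},{"x":-0.35,"y":-0.97,"z":0,"wx":0,"wy":0,"wz":0},{"x":-0.35,"y":-0.97,"z":0,"wx":0,"wy":0,"wz":0},{"x":-0.35,"y":-0.97,"z":0,"wx":0,"wy":0,"wz":0},{"x":0,"y":0,"z":0,"wx":0,"wy":0,"wz":0}]' | grep -E 'eef|wid'
python3 -c "
from h import *
HSV['orange']=((5,120,60),(20,255,255))
st();z=snap('wrist','w8');rep(z,['orange','blue'],1000)"
```

```text
eef_pos: [0.5426, 0.1441, 0.1424]
width: 0.0587
eef_pos: [0.5077, 0.0463, 0.1402]
width: 0.0587
eef_pos: [0.4728, -0.0508, 0.1404]
width: 0.0587
t 26.73 [ 0.4728 -0.0508  0.1404] yawy 183.7 tilt [ 0. -0.] F [ 0.5  0.5 -3.1] w 0.0587 g 56.4 j6 -0.25
cam [ 0.478 -0.135  0.275]
orange 47657 221 421 144 468 ztop 0.1514 med 0.1486 [472.9 -57.7] [ 62.7 124.9] 3.7
blue 1132 248 386 133 142 ztop 0.0966 med 0.0959 [ 478.5 -117.6] [ 1.9 59. ] -86.1
```

```bash

python3 -m creep '[{"x":0.06,"y":0.06,"z":-0.6,"wx":0,"wy":0,"wz":0},{"x":0,"y":0,"z":-0.4,"wx":0,"wy":0,"wz":0},{"x":0,"y":0,"z":-0.2,"wx":0,"wy":0,"wz":0},{"x":0,"y":0,"z":-0.1,"wx":0,"wy":0,"wz":0},{"x":0,"y":0,"z":0,"wx":0,"wy":0,"wz":0}]' | grep -E 'eef|force'
python3 -m creep '[{"x":0,"y":0,"z":-0.05,"wx":0,"wy":0,"wz":0},{"x":0,"y":0,"z":0,"wx":0,"wy":0,"wz":0}]' | grep -E 'eef|force'
```

```text
eef_pos: [0.4745, -0.0481, 0.1143]
force: [-0.9, -0.6, -3.0]
grip_force: 56.4
eef_pos: [0.4745, -0.0482, 0.1134]
force: [0.1, 0.2, -3.0]
grip_force: 56.4
```

```bash

python3 -m creep '[{"x":-0.02,"y":-0.06,"z":-0.02,"wx":0,"wy":0,"wz":0},{"x":0,"y":0,"z":-0.03,"wx":0,"wy":0,"wz":0},{"x":0,"y":0,"z":0,"wx":0,"wy":0,"wz":0}]' | grep -E 'eef|force'
python3 -m creep '[{"x":0,"y":0,"z":-0.05,"wx":0,"wy":0,"wz":0},{"x":0,"y":0,"z":0,"wx":0,"wy":0,"wz":0}]' | grep -E 'eef|force'
```

```text
eef_pos: [0.4744, -0.0494, 0.1133]
force: [-2.9, 1.5, 5.1]
grip_force: 57.2
eef_pos: [0.4744, -0.0494, 0.1133]
force: [-5.9, 3.0, 10.5]
grip_force: 57.9
```

```bash

python3 -m creep '[{"x":0,"y":0,"z":0,"wx":0,"wy":0,"wz":0},{"x":0,"y":0,"z":0,"wx":0,"wy":0,"wz":0},{"x":0,"y":0,"z":0,"wx":0,"wy":0,"wz":0},{"x":0,"y":0,"z":0.5,"wx":0,"wy":0,"wz":0},{"x":0,"y":0,"z":1,"wx":0,"wy":0,"wz":0},{"x":0,"y":0,"z":1,"wx":0,"wy":0,"wz":0},{"x":0,"y":0,"z":1,"wx":0,"wy":0,"wz":0},{"x":0,"y":0,"z":1,"wx":0,"wy":0,"wz":0}]' -1 | grep -E 'force|eef|wid'
python3 -c "
from h import *
HSV['orange']=((5,120,60),(20,255,255))
st();z=snap('wrist','w9');rep(z,['orange','blue','red'],1000)"
```

```text
eef_pos: [0.4741, -0.0494, 0.2028]
force: [0.6, -0.5, 0.0]
width: 0.0853
grip_force: 0.0
t 29.27 [ 0.4741 -0.0494  0.2028] yawy 183.8 tilt [0. 0.] F [ 0.6 -0.5  0. ] w 0.0853 g 0.0 j6 -0.26
cam [ 0.48  -0.134  0.337]
orange 22312 261 379 127 363 ztop 0.1243 med 0.1215 [474.  -48.2] [ 60.3 141. ] 3.8
red 4581 144 244 0 71 ztop 0.0204 med 0.0176 [ 570.2 -171.2] [46.2 60.1] -78.1
```

View pics/w9.png

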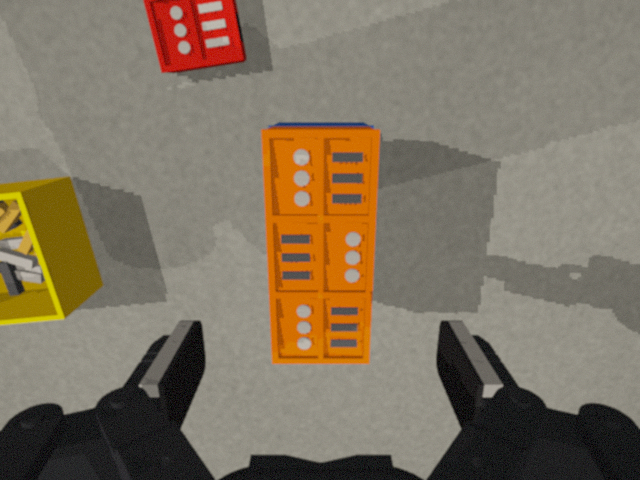

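The wrist view shows the orange case flush on the blue (columns 262–380, rows 128–363), centre at (474.0,-48.2) mm, with the red case at (195,30). Going for red.

```bash

python3 -m creep '[{"x":0.58,"y":-0.93,"z":0,"wx":0,"wy":0,"wz":0.184},{"x":0.58,"y":-0.93,"z":0,"wx":0,"wy":0,"wz":0},{"x":0.58,"y":-0.93,"z":0,"wx":0,"wy":0,"wz":0},{"x":0.58,"y":-0.93,"z":0,"wx":0,"wy":0,"wz":0},{"x":0.58,"y":-0.93,"z":-1,"wx":0,"wy":0,"wz":0},{"x":0.58,"y":-0.93,"z":-1,"wx":0,"wy":0,"wz":0},{"x":0.58,"y":-0.93,"z":-1,"wx":0,"wy":0,"wz":0},{"x":0.58,"y":-0.93,"z":-1,"wx":0,"wy":0,"wz":0}]' | grep eef
python3 -m creep '[{"x":0.58,"y":-0.93,"z":-1,"wx":0,"wy":0,"wz":0},{"x":0,"y":0,"z":0,"wx":0,"wy":0,"wz":0}]' | grep eef
python3 -c "
from h import *
HSV['red']=((0,120,50),(4,255,255))
st();z=snap('wrist','w10');rep(z,['red'],1000)"
```

```text
eef_pos: [0.5673, -0.1988, 0.1208]
eef_pos: [0.5776, -0.2175, 0.0987]
t 30.57 [ 0.5776 -0.2175  0.0987] yawy 192.0 tilt [-0.005  0.001] F [-0.4 -0.5  0.2] w 0.0853 g 0.0 j6 0.25
cam [ 0.596 -0.301  0.233]
red 21080 255 373 125 362 ztop 0.0203 med 0.0175 [ 579.9 -217. ] [ 60.8 140.9] 12.1
```

```bash

python3 -m creep '[{"x":0.08,"y":0.01,"z":-1,"wx":0,"wy":0,"wz":0},{"x":0,"y":0,"z":-1,"wx":0,"wy":0,"wz":0},{"x":0,"y":0,"z":-1,"wx":0,"wy":0,"wz":0},{"x":0,"y":0,"z":-0.8,"wx":0,"wy":0,"wz":0},{"x":0,"y":0,"z":-0.4,"wx":0,"wy":0,"wz":0},{"x":0,"y":0,"z":-0.15,"wx":0,"wy":0,"wz":0},{"x":0,"y":0,"z":0,"wx":0,"wy":0,"wz":0}]' | grep -E 'eef|force'
```

```text
eef_pos: [0.5803, -0.2167, 0.0146]
force: [-0.6, 0.0, 0.0]
grip_force: 0.0
```

```bash

python3 -m creep '[{"x":0,"y":0,"z":-0.15,"wx":0,"wy":0,"wz":0},{"x":0,"y":0,"z":0,"wx":0,"wy":0,"wz":0}]' | grep -E 'eef|force'
python3 -m creep '[{"x":0,"y":0,"z":0,"wx":0,"wy":0,"wz":0},{"x":0,"y":0,"z":0,"wx":0,"wy":0,"wz":0},{"x":0,"y":0,"z":0,"wx":0,"wy":0,"wz":0},{"x":0,"y":0,"z":0,"wx":0,"wy":0,"wz":0},{"x":0,"y":0,"z":0,"wx":0,"wy":0,"wz":0},{"x":0,"y":0,"z":0,"wx":0,"wy":0,"wz":0}]' 1 50 | grep -E 'eef|force|wid'
python3 -c "from h import *;st()"
```

```text
eef_pos: [0.5801, -0.2166, 0.0114]
force: [0.9, 0.6, 0.4]
grip_force: 0.0
eef_pos: [0.5805, -0.2167, 0.0119]
force: [-0.7, 1.6, 5.5]
width: 0.0587
grip_force: 56.7
t 32.50 [ 0.5805 -0.2167  0.0119] yawy 192.1 tilt [ 0.001 -0.   ] F [-0.7  1.6  5.5] w 0.0587 g 56.7 j6 0.25
```

```bash

python3 -m creep '[{"x":0,"y":0,"z":0.5,"wx":0,"wy":0,"wz":0},{"x":0,"y":0,"z":1,"wx":0,"wy":0,"wz":0},{"x":0,"y":0,"z":1,"wx":0,"wy":0,"wz":0},{"x":0,"y":0,"z":1,"wx":0,"wy":0,"wz":0},{"x":0,"y":0,"z":1,"wx":0,"wy":0,"wz":0},{"x":-0.59,"y":0.93,"z":1,"wx":0,"wy":0,"wz":-0.184},{"x":-0.59,"y":0.93,"z":1,"wx":0,"wy":0,"wz":0},{"x":-0.59,"y":0.93,"z":1,"wx":0,"wy":0,"wz":0}]' | grep -E 'eef|wid'
python3 -m creep '[{"x":-0.59,"y":0.93,"z":0.2,"wx":0,"wy":0,"wz":0},{"x":-0.59,"y":0.93,"z":0,"wx":0,"wy":0,"wz":0},{"x":-0.59,"y":0.93,"z":0,"wx":0,"wy":0,"wz":0},{"x":-0.59,"y":0.93,"z":0,"wx":0,"wy":0,"wz":0},{"x":-0.59,"y":0.93,"z":0,"wx":0,"wy":0,"wz":0},{"x":-0.59,"y":0.93,"z":0,"wx":0,"wy":0,"wz":0},{"x":0,"y":0,"z":0,"wx":0,"wy":0,"wz":0}]' | grep -E 'eef|wid'
python3 -c "
from h import *
HSV['red']=((0,120,50),(4,255,255))
HSV['orange']=((5,120,60),(20,255,255))
st();z=snap('wrist','w11');rep(z,['red','orange'],1000)"
```

```text
eef_pos: [0.5442, -0.1603, 0.1628]
width: 0.0584
eef_pos: [0.4736, -0.0483, 0.1665]
width: 0.0588
t 34.38 [ 0.4736 -0.0483  0.1665] yawy 183.9 tilt [0.002 0.001] F [ 0.4 -0.5 -1.7] w 0.0588 g 55.8 j6 -0.26
cam [ 0.479 -0.133  0.301]
red 45459 222 420 141 467 ztop 0.1750 med 0.1721 [473.5 -55.2] [ 61.7 128.1] 3.9
orange 1644 248 391 130 142 ztop 0.1592 med 0.1601 [ 478.5 -118.9] [ 0.3 48.4] -86.0
```

```bash

python3 -m creep '[{"x":0.03,"y":0.03,"z":-0.7,"wx":0,"wy":0,"wz":0},{"x":0,"y":0,"z":-0.4,"wx":0,"wy":0,"wz":0},{"x":0,"y":0,"z":-0.2,"wx":0,"wy":0,"wz":0},{"x":0,"y":0,"z":-0.1,"wx":0,"wy":0,"wz":0},{"x":0,"y":0,"z":0,"wx":0,"wy":0,"wz":0}]' | grep -E 'eef|force'
python3 -m creep '[{"x":0,"y":0,"z":-0.05,"wx":0,"wy":0,"wz":0},{"x":0,"y":0,"z":0,"wx":0,"wy":0,"wz":0}]' | grep -E 'eef|force'
```

```text
eef_pos: [0.4745, -0.0487, 0.1373]
force: [0.1, -0.3, -1.6]
grip_force: 55.9
eef_pos: [0.4745, -0.0485, 0.1364]
force: [1.2, 0.1, -2.4]
grip_force: 55.9
```

```bash

python3 -m creep '[{"x":0,"y":0.04,"z":-0.05,"wx":0,"wy":0,"wz":0},{"x":0,"y":0,"z":0,"wx":0,"wy":0,"wz":0}]' | grep -E 'eef|force'
python3 -m creep '[{"x":0,"y":0,"z":-0.03,"wx":0,"wy":0,"wz":0},{"x":0,"y":0,"z":0,"wx":0,"wy":0,"wz":0}]' | grep -E 'eef|force'
```

```text
eef_pos: [0.4746, -0.048, 0.1358]
force: [-0.2, -1.5, 1.1]
grip_force: 56.2
eef_pos: [0.4746, -0.048, 0.1358]
force: [-3.1, -1.3, 4.7]
grip_force: 56.7
```

Contact made. Release, rise, then check the pile and the tin.

```bash

python3 -m creep '[{"x":0,"y":0,"z":0,"wx":0,"wy":0,"wz":0},{"x":0,"y":0,"z":0,"wx":0,"wy":0,"wz":0},{"x":0,"y":0,"z":0,"wx":0,"wy":0,"wz":0},{"x":0,"y":0,"z":0.5,"wx":0,"wy":0,"wz":0},{"x":0,"y":0,"z":1,"wx":0,"wy":0,"wz":0},{"x":0,"y":0,"z":1,"wx":0,"wy":0,"wz":0},{"x":0,"y":0,"z":1,"wx":0,"wy":0,"wz":0},{"x":0,"y":0,"z":1,"wx":0,"wy":0,"wz":0}]' -1 | grep -E 'force|eef|wid'
python3 -m creep '[{"x":-0.3,"y":-0.5,"z":1,"wx":0,"wy":0,"wz":0},{"x":-0.3,"y":-1,"z":1,"wx":0,"wy":0,"wz":0},{"x":-0.3,"y":-1,"z":0,"wx":0,"wy":0,"wz":0},{"x":0,"y":0,"z":0,"wx":0,"wy":0,"wz":0}]' | grep eef
python3 -c "
from h import *
HSV['red']=((0,120,50),(4,255,255))
HSV['orange']=((5,120,60),(20,255,255))
st();z=snap('wrist','w12');rep(z,['red','orange','blue'],700);X=cloud(z);m=(abs(X[...,0]-.407)<.07)&(abs(X[...,1]+.296)<.07)&(X[...,2]>.08)&(z['d']>0);T=X[m]
print('tin',len(T),np.median(T,0),cv2.minEnclosingCircle(T[T[:,2]>.09][:,:2].astype(np.float32)*1000) if len(T) else 0)
z=snap('scene','s12');a=cv2.imread('pics/w12.png');b=cv2.imread('pics/s12.png');cv2.imwrite('pics/f.png',np.hstack([cv2.resize(a,(400,300)),b[100:400,100:500]]))"
```

```text
eef_pos: [0.4746, -0.0478, 0.2266]
force: [-0.6, -0.9, 0.4]
width: 0.0852
grip_force: 0.0
eef_pos: [0.4564, -0.0986, 0.2661]
t 37.30 [ 0.4564 -0.0986  0.2661] yawy 183.7 tilt [0.002 0.   ] F [ 0.3 -0.2 -0.9] w 0.0852 g 0.0 j6 -0.16
cam [ 0.461 -0.183  0.401]
red 13087 241 334 196 381 ztop 0.1443 med 0.1415 [474.2 -48.8] [ 60.6 140.7] 3.9
orange 2138 343 445 0 29 ztop 0.0060 med 0.0050 [ 404.3 -253.2] [22.6 86.4] -86.3
orange 768 247 334 188 202 ztop 0.1307 med 0.1294 [ 478.9 -118.3] [ 1.3 57.8] -86.2
tin 0 [nan nan nan] 0
  return _methods._mean(a, axis=axis, dtype=dtype,
  ret = um.true_divide(
```

View pics/f.png

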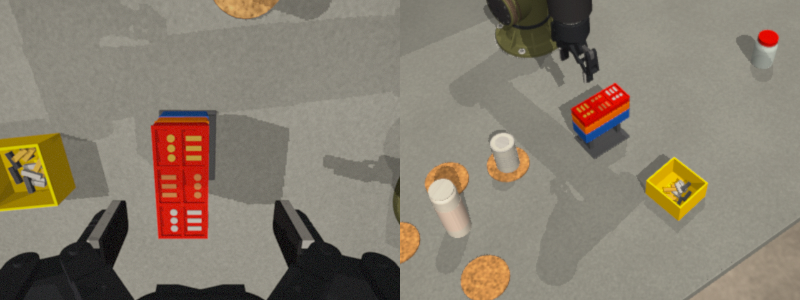

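The combined view shows the pile square on the stand (180,175 in the wrist half, 600,110 in the scene half). The tin is upright on the near mat (503,155), and the bin, jar and spray can have not been disturbed. The robot is clear of everything.

```bash
python3 -c "
from plant import arm
print(arm.sign_off())"
```

```text
the job is handed in; nothing more can be done
None
```

I handed the job in at about 37 s: the tin stands upright on the nearest cork mat, and the blue, orange and red cases are piled square on the rail, with measured centres within about 1 mm of each other; the sign-off gave no verdict.

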